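# Cull the warped weldment on the surface plate

## Task

Check the two welded brackets from the sloping cooling rack one at a time: lay each in the middle of the steel-topped surface plate, long side along the plate's long side, and with closed fingers press down firmly on a corner of its near long side and then on a corner of its far long side to see whether it rocks. Before taking the next, lay it base down in the middle of a tray: the green tray if it sits flat, the red tray if it rocks. Set the brackets down without dropping them, and leave the spray can, magnetic square and wire brush where they are.

Things in the scene. Friction and masses are not known exactly. Their poses are not given: they have to be found in the camera images.
- bracket_a_mid (a point): One of two like brackets of welded aluminium, perhaps the warped one: base 80 (x) x 140 (y) x 8 mm, bolt hole near each corner; rib 10 mm thick (x), 60 long (y) upright along its middle, top 48 mm above the underside; 0.31 kg. Point: its centre, 24 mm above the middle of the underside. x across the rib, y along it, z up out of the base; it looks the same turned half round.
- bracket_b_mid (a point): One of two like brackets of welded aluminium, perhaps the warped one: base 80 (x) x 140 (y) x 8 mm, bolt hole near each corner; rib 10 mm thick (x), 60 long (y) upright along its middle, top 48 mm above the underside; 0.31 kg. Point: its centre, 24 mm above the middle of the underside. x across the rib, y along it, z up out of the base; it looks the same turned half round.
- bracket_a: The bracket of bracket_a_mid: origin at the middle of its underside, same axes. A sound base is flat. A warped base has both wings beside the rib drawn up 4 degrees, a shallow V underneath: on a flat surface it always leans 0.07 rad to one side, its other long edge 6 mm up; pressed there it tips 8 degrees, to lean the other way, and falls back when let go. In the rack, across two bars, the lean barely shows.
- bracket_b: The bracket of bracket_b_mid: origin at the middle of its underside, same axes. A sound base is flat. A warped base has both wings beside the rib drawn up 4 degrees, a shallow V underneath: on a flat surface it always leans 0.07 rad to one side, its other long edge 6 mm up; pressed there it tips 8 degrees, to lean the other way, and falls back when let go. In the rack, across two bars, the lean barely shows.
- rack: Fixed steel cooling rack, 346 wide (y) x 135 x 95 mm high; origin on the bench below its middle, open front to -x (the robot). Its bed slopes 30 degrees, outward normal (-0.5, 0, 0.866). A bracket lies on each half, rib outward and level (along the rack's y), base 1.5 mm above a ledge 10 mm proud of the bed; divider and side bars 9 mm proud. Which is on which half varies.
- plate_top (a point): Middle of the flat bright top of the fixed cast-iron surface plate (blue casting); top 120 (x) x 200 (y) mm, 48 mm above the bench, rigid. x points away from the robot (within 0.2 rad of straight ahead), so its near side is -x; y along its long side. A bracket fits on it only lengthwise. 3 N for a tenth of a second is firm; stop at about 6 N.
- tray_green_in (a point): Middle of the inner floor (3 mm above the bench) of the fixed green tray for sound brackets: folded sheet, outside 120 (x) x 180 (y) x 40 mm high, walls 3 mm, inside 114 x 174 mm; y along its long side.
- tray_red_in (a point): Middle of the inner floor of the fixed red tray for warped brackets: same form and size as the green tray. The two trays and the surface plate change places among three stations in front of the robot.
- spray_can: Loose bystander: a spray can 66 mm across, 190 mm tall, standing upright on the bench beside one end of the rack. Origin at the centre of its foot.
- magnet_square: Loose bystander: a red magnetic welding square lying flat, about 115 x 115 x 18 mm. Origin on the bench below its middle.
- wire_brush: Loose bystander: a wooden-handled wire brush about 200 mm long lying at the left of the bench. Origin below its middle, x along its handle.
Things that resemble listed ones, but are neither listed nor needed, are in the scene too. Of the things that look like the part that bears tray_green_in, take the one that is farthest to the robot's left at the start.

How it is judged:
By the outcome, as a careful person would: the job done as asked, in the order asked, and still so for the second after the job is handed in, with the robot touching nothing.
It also fails if it takes over 72 s, if anything falls off the work surface, if the arm or the gripper's body presses on something with over 40 N, if the wrist force passes 120 N, or if a joint passes its speed limit or range.

## Robot

A 7-joint arm with a two-finger parallel gripper is mounted at the origin on the work surface. World frame = base frame: x ahead of the robot, y to its left, z up, the work surface at z = 0. Lengths are in m, angles in rad, forces in N, time in s.
With the tool pointing down it reaches from about 0.425 to 0.875 m from the base axis. Payload 8.4 kg.
Tool frame: the origin (TCP) lies on the centre line of the jaws, within the pads' length; the fingertips stand 19 mm ahead of it and the grasp point (between the pads) is the TCP; z points along the fingers, y is the line along which they close (so a half turn about z gives the same grasp; the last joint's range is limited). The gripper opens to 85 mm and grips with 20 to 120 N. Pads are 22 mm wide; open, the fingers measure 114 mm over their backs; the gripper's body (76 mm by 85 mm) begins 54 mm behind the grasp point. The pads swing forward as they close: fully open they stand 13 mm farther back than shut.
Start: joints at [1.062, 0.333, 0.04, 1.465, -0.013, 1.343, -0.059], TCP at [0.259, -0.596, 0.25] pointing down, gripper open.
Joint ranges: [-2.58, 2.58], [-0.38, 2.09], [-1.3, 1.39], [0.25, 2.4], [-1.5, 4.64], [0.08, 2.09], [-2.65, 2.65]. Speed limits (rad/s): [2.22, 2.22, 2.79, 2.79, 3.14, 3.14, 3.14].

## Interface

Orientations are given as a rotation vector (axis times angle).
In Python, from rig import arm, optics, finder gives the robot as it stands. Calls block until the motion is done:
- arm.reach(position, orientation): joint-space move of the TCP to a pose.
- arm.move_l(position, max_speed=0.15, orientation=None): straight line of the TCP; orientation=None keeps the orientation; max_speed is the mean speed in m/s.
- arm.move_j(angles): joint-space move.
- arm.let_go() and arm.grasp(strength=None): open the fingers fully, or close them until they stop; strength is the grip in N (None keeps the last).
- arm.wait(seconds).
- arm.inverse_kinematics(position, orientation): joint angles nearest the present ones, or None.
- optics.snapshot(name): name is "side" or "top" or "wrist"; returns (picture, depth): 384x512x3 uint8, blue, green, red; 384x512 float32, m along the optical axis (not along the pixel's ray), 0 where there is no reading.
- optics.get_calibration(name): a dict with "fov_y" (degrees; the focal length in pixels is half the picture's height over the tangent of half this angle, whatever the lens; pixels are square), "cx", "cy" (the principal point, pixels), "eye" and "orientation" of the camera in the world; the wrist camera has in their place "mount" (4x4, takes a point from camera to tool coordinates, whose origin is the TCP and whose axes are the flange's). Camera axes: x right, y up, looking along -z (the intrinsics and any distortion apply to the point x, -y, -z); pixel columns grow to the right and rows downward; lengths in m; the calibration is good to about 2 mm. A picture is of the moment at which its call begins: read the wrist's pose just before it. get_calibration takes no time and is no camera call.
A pose or a line that the arm cannot do raises arm.IKError and nothing moves.
- arm.job_done(): hands the job in; it is judged then, once.
Trained networks look in the newest picture that a camera, given by its name, has taken for a name from the list of things; names that differ only in an ending like _2 or _b are one class to them, and where a whole thing is asked for, a point or a joint stands for the part that bears it (a point fixed in the world has none). Each returns a list of dicts, best first, with "confidence" (0 to 1); they miss things now and then, are a little off and sometimes report something else, mostly with a low value. They report only what shows in the picture. A call takes as long as a camera call. They do not tell look-alikes from the thing itself.
- finder.find_in(camera, target): "centre" ([x, y, z] in m, in the coordinates of the camera as it stood for that picture, good to about 4 mm: the middle of the surface that is visible of it).
- finder.masks_of(camera, target): "region" (384x512 bool, what is visible of it).
Readings, each from a call of its own:
- arm.get_t(): time.
- arm.get_q(): joint angles.
- arm.get_joint_vel(): joint speeds.
- arm.get_joint_efforts(): joint torques, N m.
- arm.get_position(): TCP position.
- arm.get_tcp_rot(): TCP orientation.
- arm.get_ft_force(): force on the tool from outside, world axes, zero at the start.
- arm.get_torque(): the same for the moment, N m.
- arm.get_finger_gap(): finger opening in m.
- arm.get_gripper_force(): force on a finger pad.
Only numpy, scipy, OpenCV 4.12 (cv2) and the standard library are available. Lean on these libraries where they do the work, as an engineer would, in place of code of your own. Each camera call takes 0.05 s, during which the arm holds its last target. There are 200 camera calls.

## Working session

There is one attempt and no reset: what is moved stays moved. The work goes in short steps, each a Python script; the robot and the scene stay as the last script left them, time stands still between calls to the robot, and variables do not carry over. Pictures are saved under pics/ and viewed, at most 10 in all, crops included, and the job is handed in when it is done.

```bash
ls; mkdir -p pics
cat > h.py <<'E'
import numpy as np, cv2
from scipy.spatial.transform import Rotation as R
from rig import arm, optics, finder
def campose(n, tp=None):
    c=optics.get_calibration(n)
    if 'mount' in c:
        p,o=tp if tp else (arm.get_position(),arm.get_tcp_rot())
        T=np.eye(4);T[:3,:3]=R.from_rotvec(o).as_matrix();T[:3,3]=p
        return c,T@np.array(c['mount'])
    T=np.eye(4);o=np.array(c['orientation'],float)
    T[:3,:3]=o if o.shape==(3,3) else R.from_rotvec(o).as_matrix() if o.size==3 else R.from_quat(o).as_matrix()
    T[:3,3]=c['eye'];return c,T
def cloud(n,dep,tp=None):
    c,T=campose(n,tp);h,w=dep.shape;f=h/2/np.tan(np.radians(c['fov_y'])/2)
    v,u=np.mgrid[:h,:w];P=np.dstack([(u-c['cx'])/f*dep,-(v-c['cy'])/f*dep,-dep])
    W=P@T[:3,:3].T+T[:3,3];W[dep<=0]=np.nan;return W
E
python3 - <<'E'
from h import *
for n in("side","top","wrist"):
    c=optics.get_calibration(n);print(n,{k:np.round(np.array(v),4).tolist() if not isinstance(v,(str,dict)) else v for k,v in c.items()})
for n in("side","top"):
    im,d=optics.snapshot(n);cv2.imwrite(f"pics/{n}0.png",im);np.savez(f"{n}0.npz",im=im,d=d)
    c,T=campose(n)
    for t in("bracket_a","rack","plate_top","tray_green_in","tray_red_in","spray_can","magnet_square","wire_brush"):
        try:
            for r in finder.find_in(n,t):
                print(n,t,round(r['confidence'],2),np.round(T[:3,:3]@np.array(r['centre'])+T[:3,3],3))
        except Exception as e: print(n,t,repr(e))
print(arm.get_t(),arm.get_tcp_rot(),arm.get_ft_force())
E
```

```text
pics
side {'fov_y': 42.1671, 'cx': 253.9209, 'cy': 192.0171, 'eye': [-0.5213, -1.1747, 1.0224], 'orientation': [0.9797, -0.3506, -0.6084]}
top {'fov_y': 43.91, 'cx': 250.1587, 'cy': 182.9421, 'eye': [0.3342, 0.0479, 1.5775], 'orientation': [0.0764, -0.0717, -1.5833]}
wrist {'fov_y': 60.3175, 'cx': 261.3574, 'cy': 190.9959, 'mount': [[-0.0011, 0.9604, 0.2786, 0.0697], [1.0, 0.0013, -0.0004, -0.001], [-0.0007, 0.2786, -0.9604, -0.1238], [0.0, 0.0, 0.0, 1.0]]}
side bracket_a 0.87 [ 0.649 -0.145  0.069]
side bracket_a 0.78 [0.656 0.02  0.075]
side rack 0.6 [ 0.634 -0.057  0.047]
side plate_top 0.82 [ 0.472 -0.029  0.049]
side tray_green_in 0.94 [ 0.416 -0.314  0.009]
side tray_green_in 0.76 [ 0.211 -0.394  0.01 ]
side tray_red_in 0.62 [0.436 0.322 0.015]
side spray_can 0.87 [0.6   0.287 0.113]
side spray_can 0.55 [0.435 0.32  0.015]
side magnet_square 0.59 [0.654 0.014 0.071]
side magnet_square 0.55 [ 0.571 -0.33   0.012]
side wire_brush 0.63 [0.567 0.456 0.02 ]
top bracket_a 0.81 [0.672 0.033 0.073]
top bracket_a 0.65 [ 0.669 -0.138  0.076]
top rack 0.68 [ 0.699 -0.052  0.012]
top plate_top 0.61 [ 0.494 -0.002  0.043]
top tray_green_in 0.79 [ 0.206 -0.402 -0.003]
top tray_green_in 0.64 [ 0.414 -0.323  0.003]
top tray_red_in 0.73 [ 0.418 -0.325  0.004]
top tray_red_in 0.64 [ 0.429  0.321 -0.003]
top spray_can 0.9 [0.612 0.3   0.187]
top magnet_square 0.62 [ 0.602 -0.323  0.015]
top wire_brush 0.61 [0.577 0.467 0.017]
0.9 [-3.07585564e+00 -6.39216425e-01  4.91320365e-05] [-0.03998536  0.2182075  -0.01070574]
```

View pics/top0.png

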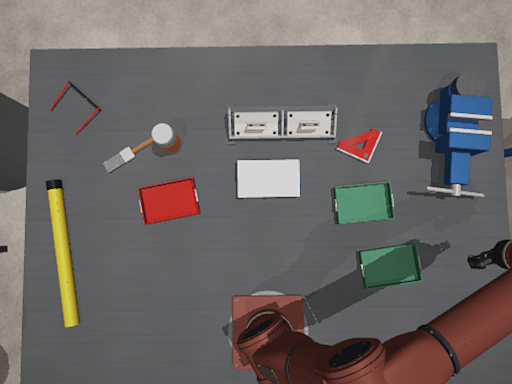

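View pics/side0.png

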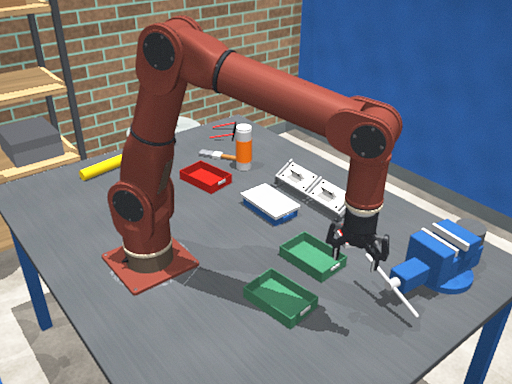

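Run:
```python
from h import *
z=np.load("top0.npz");d=z['d'];im=z['im'];W=cloud("top",d)
c,T=campose("top");print(np.round(T[:3,:3],3).tolist())
X,Y,Z=W[...,0],W[...,1],W[...,2]
def rect(m,name):
    p=W[m][:,:2].astype(np.float32)
    n,l,st,_=cv2.connectedComponentsWithStats(m.astype(np.uint8))
    for k in range(1,n):
        if st[k,4]>60:
            q=W[l==k];r=cv2.minAreaRect(q[:,:2].astype(np.float32))
            print(name,st[k].tolist(),np.round(r[0],4),np.round(r[1],4),round(r[2],1),'z',np.round(np.median(q[:,2]),4))
with np.errstate(invalid='ignore'):
    rect((abs(Z-.048)<.008)&(X>.38)&(X<.58)&(abs(Y)<.17),'plate')
    rect((abs(Z-.038)<.008)&(X>.08)&(X<.53)&(Y<-.2),'trayR')
    rect((abs(Z-.038)<.008)&(X>.3)&(X<.53)&(Y>.2),'trayL')
    print(np.nanmedian(Z[(X>.3)&(X<.38)&(abs(Y)<.1)]))
    m=(X>.6)&(X<.77)&(Y>-.25)&(Y<.14)&(Z>.02)
    q=W[m];h=q@np.array([-.5,0,.866]);print(np.percentile(h,[5,25,50,75,95,99]))
for n in ["top"]:
  pass
```

```text
[[-0.014, 0.995, -0.094], [-1.0, -0.014, -0.002], [-0.004, 0.094, 0.996]]
plate [238, 159, 62, 38, 2224] [ 0.4959 -0.0084] [0.1979 0.1213] 89.3 z 0.0472
trayR [379, 181, 16, 38, 88] [ 0.4195 -0.3939] [0.1222 0.0362] 9.7 z 0.0372
trayR [335, 185, 19, 32, 74] [ 0.4297 -0.2345] [0.0517 0.1123] 63.5 z 0.0371
trayR [360, 243, 63, 46, 289] [ 0.2084 -0.3953] [0.1209 0.1888] 7.9 z 0.0375
trayL [138, 177, 60, 42, 166] [0.4374 0.3185] [0.1021 0.1872] 10.9 z 0.038
trayL [46, 179, 21, 63, 691] [0.3994 0.6792] [0.2057 0.0476] 9.3 z 0.0402
-0.0010394471306884867
[-0.28546613 -0.27904556 -0.27621188 -0.2732897  -0.24460405 -0.23481761]
```

The top view shows two green trays, A at px (364,203), y≈-0.32, and B at px (390,265), y≈-0.40. A is farther to the robot's left and sits at a station opposite the red tray (170,200), so A is the one meant. The plate is at (268,178), the rack with both brackets at (283,123), and the can at (163,135).

Run:
```python
from h import *
z=np.load("top0.npz");d=z['d'];im=z['im'];W=cloud("top",d);X,Y,Z=W[...,0],W[...,1],W[...,2]
cv2.imwrite("pics/crop1.png",cv2.resize(im[90:290,120:440],None,fx=2.4,fy=2.4,interpolation=cv2.INTER_CUBIC))
hsv=cv2.cvtColor(im,cv2.COLOR_BGR2HSV)
with np.errstate(invalid='ignore'):
  for nm,cx,cy,hm in(("green",.415,-.322,abs(hsv[...,0].astype(int)-70)<25),("red",.43,.32,(hsv[...,0]<10)|(hsv[...,0]>170))):
    m=hm&(hsv[...,1]>100)&(np.hypot(X-cx,Y-cy)<.125)
    n,l,st,_=cv2.connectedComponentsWithStats(m.astype(np.uint8));k=1+np.argmax(st[1:,4])
    q=W[l==k]
    for s,lab in((q,'all'),(q[q[:,2]<.008],'floor'),(q[q[:,2]>.03],'rim')):
      r=cv2.minAreaRect(s[:,:2].astype(np.float32));print(nm,lab,len(s),np.round(r[0],4),np.round(r[1],4),round(r[2],1))
  m=(X>.6)&(X<.77)&(Y>-.25)&(Y<.14)&(Z>.02)
  nrm=np.array([-.5,0,.866])
  q=W[m];h=q@nrm
  # plane fit of base tops
  b=q[abs(h+.276)<.006];c=b.mean(0);print('base plane n',np.round(np.linalg.svd(b-c,full_matrices=False)[2][2],3),np.round(c,4))
  rb=(m&(W@nrm>-.258)).astype(np.uint8)
  n,l,st,_=cv2.connectedComponentsWithStats(rb)
  for k in range(1,n):
    if st[k,4]>15:
      s=W[l==k];v=np.linalg.svd(s-s.mean(0),full_matrices=False)[2][0]
      print('rib?',st[k].tolist(),'mean',np.round(s.mean(0),4),'ext',np.round(s.min(0),3),np.round(s.max(0),3),'dir',np.round(v,3),'hmax',np.percentile(s@nrm,90).round(4))
```

```text
green all 1626 [ 0.4114 -0.3171] [0.1183 0.18  ] 4.3
green floor 1367 [ 0.4114 -0.3171] [0.1183 0.1786] 4.3
green rim 94 [ 0.4097 -0.3164] [0.1139 0.1788] 4.6
red all 2113 [0.4271 0.3231] [0.1206 0.1936] 10.8
red floor 1681 [0.4259 0.3253] [0.1191 0.1889] 10.8
red rim 216 [0.4284 0.3176] [0.1204 0.182 ] 10.6
base plane n [ 0.496  0.002 -0.868] [ 0.6668 -0.0561  0.066 ]
rib? [247, 124, 19, 5, 87] mean [0.6535 0.0295 0.0977] ext [0.646 0.002 0.085] [0.663 0.059 0.109] dir [ 0.009 -1.    -0.002] hmax -0.2345
rib? [300, 124, 20, 5, 94] mean [ 0.6515 -0.1398  0.0982] ext [ 0.644 -0.169  0.085] [ 0.661 -0.11   0.108] dir [ 0.014  1.    -0.008] hmax -0.2335
```

View pics/crop1.png

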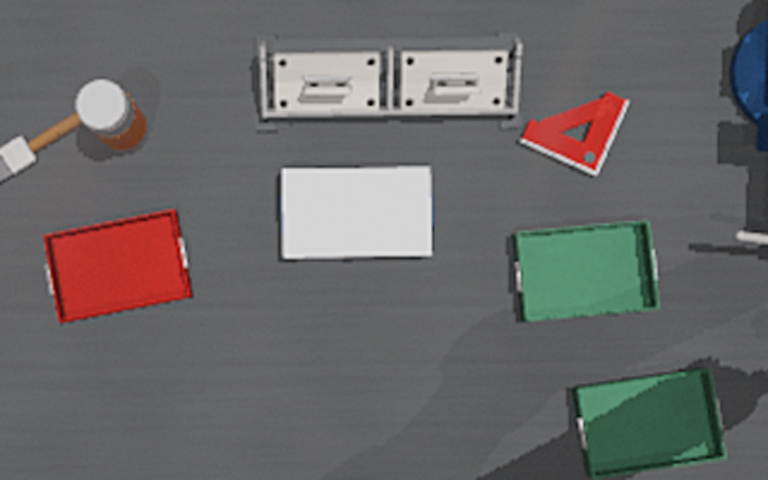

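The crop confirms it: the upper green tray at crop (585,270) is tray A. Next I go above the right-hand bracket and look from close by.

```bash
cat >> h.py <<'E'
N=np.array([-.5,0,.866])
def ori(s,yaw=0.,tilt=0.):
    # tool y along s*(x of the part), tool z down into the part; tilt about part y (rack: -30 deg)
    M=R.from_euler('z',yaw)*R.from_euler('y',tilt)
    B=np.array([[0,s,0],[s,0,0],[0,0,-1.]])  # columns: tool x = s*y, tool y = s*x, tool z=-z
    return (M*R.from_matrix(B)).as_rotvec()
PL=(np.array([.496,-.0084,.048]),-.008)
GR=(np.array([.4115,-.317,.003]),.076)
RD=(np.array([.428,.3185,.003]),.187)
YR=-.01
def look(name):
    tp=(arm.get_position(),arm.get_tcp_rot());im,d=optics.snapshot("wrist")
    cv2.imwrite(f"pics/{name}.png",im);return im,cloud("wrist",d,tp)
E
python3 - <<'E'
from h import *
ribs=[np.array([.655,-.1395,.098]),np.array([.657,.0295,.098])]
for s in(1,-1):
    for nm,p,o in[("rR",ribs[0]+.1*N,ori(s,YR,-np.pi/6)),("rL",ribs[1]+.1*N,ori(s,YR,-np.pi/6)),("rR0",ribs[0],ori(s,YR,-np.pi/6)),
      ("pl",PL[0]+[0,0,.048],ori(s,PL[1])),("pn",PL[0]+[-.03,.055,.03],ori(s,PL[1])),("gr",GR[0]+[0,0,.05],ori(s,GR[1])),("rd",RD[0]+[0,0,.05],ori(s,RD[1]))]:
        q=arm.inverse_kinematics(p,o);print(s,nm,None if q is None else np.round(q,2))
E
```

```text
1 rR [ 0.63  0.06 -0.43  2.04 -0.15  0.54  0.3 ]
1 rL [ 0.62  0.04 -0.79  2.06  0.23  0.54 -0.34]
1 rR0 [ 0.57  0.27 -0.42  2.01  0.06  0.37  0.13]
1 pl [ 0.48  0.22 -0.6   1.98  0.15  0.98 -0.2 ]
1 pn [ 0.5   0.21 -0.75  2.06  0.18  0.94 -0.35]
1 gr [ 0.85  0.29 -0.31  1.97  0.11  0.89  0.55]
1 rd [ 0.24  0.62 -1.2   1.91  0.66  1.08 -1.05]
-1 rR None
-1 rL None
-1 rR0 [-0.81  0.52  1.22  2.07 -1.19  0.65 -2.  ]
-1 pl None
-1 pn [ 0.89  0.38 -1.22  2.04  0.43  1.01  2.59]
-1 gr [ 0.51  0.27  0.06  1.99 -0.02  0.88 -2.48]
-1 rd [ 0.18  0.54 -1.09  1.91  0.56  1.03  2.17]
```

Run:
```python
from h import *
t0=arm.get_t();o=ori(1,YR,-np.pi/6)
arm.reach(np.array([.655,-.1395,.098])+.12*N,o);print('t',arm.get_t()-t0,arm.get_position(),arm.get_finger_gap())
im,W=look("w1");np.savez("w1.npz",im=im,W=W)
c,T=campose("wrist")
for r in finder.find_in("wrist","bracket_a"): print(r['confidence'],np.round(T[:3,:3]@np.array(r['centre'])+T[:3,3],4))
h=W@N;m=(h>-.2420)&(h<-.225)&(W[...,0]>.6)&(W[...,0]<.72)&(W[...,2]>.05)&(W[...,1]>-.25)&(W[...,1]<.13)
n,l,st,_=cv2.connectedComponentsWithStats(m.astype(np.uint8))
t=np.array([.866,0,.5])
for k in range(1,n):
    if st[k,4]>100:
        s=W[l==k];print(st[k].tolist(),'mid',np.round((np.percentile(s,2,axis=0)+np.percentile(s,98,axis=0))/2,4),'y',s[:,1].min(),s[:,1].max(),'s',np.percentile(s@t,[2,50,98]).round(4),'h',np.percentile(s@N,[10,50,90]).round(4))
```

```text
t 2.0500000000000003 [ 0.59502517 -0.1407675   0.20207524] 0.08521659639269355
0.86 [ 0.6638 -0.0252  0.0666]
0.58 [ 0.6599 -0.1327  0.071 ]
[246, 151, 14, 79, 1054] mid [ 0.6447 -0.1389  0.1011] y -0.169668124462041 -0.10953289231874916 s [0.604  0.6088 0.6136] h [-0.2351 -0.2341 -0.2332]
```

View pics/w1.png

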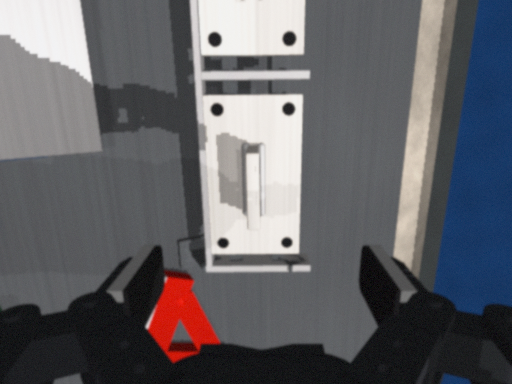

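The picture shows the right bracket with its rib at px (253,187) between the open fingers, and the left bracket at the top. I'll check the wing flatness from this cloud, then grasp and carry.

```bash
cat >> h.py <<'E'
TV=np.array([.866,0,.5])
def wings(W,c,ax,up):
    "slope (deg, outward) of the wings beside rib centre c; ax across rib, up normal"
    yv=np.cross(up,ax);D=W-c;a=D@ax;b=D@yv;h=D@up;out=[]
    for s in(-1,1):
        m=(s*a>.012)&(s*a<.037)&(abs(b)<.066)&(h<-.03)&(h>-.052)
        k=np.polyfit(s*a[m],h[m],1);out.append((round(float(np.degrees(np.arctan(k[0]))),2),round(float(np.median(h[m])),4),int(m.sum())))
    return out
def setdown(p,o,H=.047,gap=.0015):
    "lower held part at p(underside point) till contact, release, retreat"
    arm.move_l(p+[0,0,H+.012],.15,o);f0=arm.get_ft_force()[2]
    z=gap
    arm.move_l(p+[0,0,H+z],.05)
    while z>-.003:
        f=arm.get_ft_force()[2]-f0
        if abs(f)>1.5: break
        z-=.0008;arm.move_l(p+[0,0,H+z],.03)
    print('setdown z',round(z,4),'f',round(f,2),'t',arm.get_t(),'gap',arm.get_finger_gap())
    arm.let_go();arm.move_l(arm.get_position()+np.array([0,0,.055]),.25)
E
python3 - <<'E'
from h import *
W=np.load("w1.npz")['W'];o=ori(1,YR,-np.pi/6)
top=.6088*TV-.2341*N+np.array([0,-.1396,0])
print('wings',wings(W,top,TV,N))
p=top-.001*N
arm.move_l(p+.03*N,.25,o);arm.move_l(p,.1);print(arm.get_ft_force())
arm.grasp(60);print('gap',arm.get_finger_gap(),arm.get_gripper_force(),arm.get_t(),arm.get_ft_force())
arm.move_l(p+.03*N,.1);arm.move_l(p+.1*N,.25)
print('gap',arm.get_finger_gap(),arm.get_t(),arm.get_ft_force())
oo=ori(1,PL[1]);arm.reach(PL[0]+[0,0,.047+.05],oo);print(arm.get_t())
im,d=optics.snapshot("side");cv2.imwrite("pics/s1.png",im[130:280,200:400].repeat(3,0).repeat(3,1))
E
```

```text
wings [(0.04, -0.0398, 4337), (0.04, -0.0399, 4364)]
[-0.18865306  0.00577772  0.14119372]
gap 0.008105073035987901 62.96563267707825 4.6667 [2.15914886 0.13508229 2.6043045 ]
gap 0.00868452430182721 5.55 [-0.05748659  0.72632098 -4.23203968]
6.2667
```

View pics/s1.png

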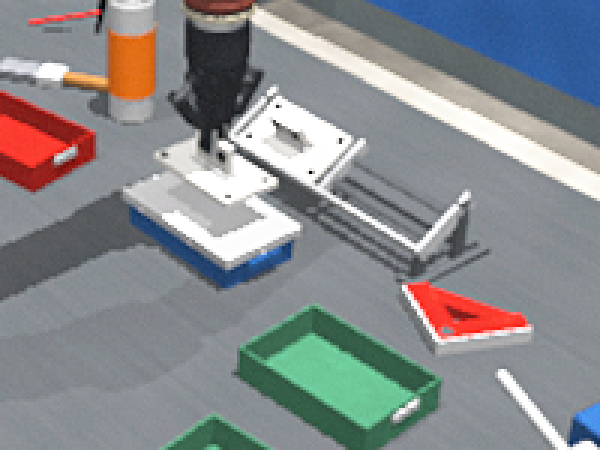

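The bracket is held level over the plate at px (215,170). Its wing slopes look flat, about 0.04°. Set down, look, then press.

```bash
cat >> h.py <<'E'
def rest(name,c=None):
    "find rib and wing state of a bracket on the plate from the wrist camera"
    im,W=look(name);top=PL[0]+[0,0,.048];D=W-top
    m=(abs(D[...,2])<.006)&(np.hypot(D[...,0],D[...,1])<.05)
    q=W[m];r=cv2.minAreaRect(q[:,:2].astype(np.float32))
    print('rib',len(q),np.round(r[0],4),np.round(r[1],4),round(r[2],1),'z',np.median(q[:,2]).round(4))
    yaw=PL[1];cc=np.array([r[0][0],r[0][1],np.median(q[:,2])])
    print('wings',wings(W,cc,np.array([np.cos(yaw),np.sin(yaw),0]),np.array([0,0,1.])))
    return cc
def press(c,dx,dy,zt):
    "c: bracket mid; press at offset in plate frame; zt expected top height of base"
    M=R.from_euler('z',PL[1]).as_matrix();p=c+M@[dx,dy,0];p[2]=zt+.019
    arm.move_l(p+[0,0,.014],.25,ori(1,PL[1]));f0=arm.get_ft_force()[2];z=.014;first=None;log=[]
    while z>-.008:
        z-=.001 if first is None else .0005
        arm.move_l(p+[0,0,z],.05);f=arm.get_ft_force()[2]-f0;log.append((round(z*1e3,1),round(f,2)))
        if first is None and f>.4: first=z
        if f>3.8: break
    for _ in range(3): arm.wait(.1);log.append(('hold',round(arm.get_ft_force()[2]-f0,2)))
    print('press',dx,dy,'first',first,'t',arm.get_t(),log[-14:],'tcp z',arm.get_position()[2].round(4))
    arm.move_l(p+[0,0,.014],.1)
E
python3 - <<'E'
from h import *
setdown(PL[0],ori(1,PL[1]))
arm.move_l(arm.get_position()+np.array([0,0,.05]),.3)
c=rest("w2");print(arm.get_t());np.save("c.npy",c)
arm.grasp(20)
p=c+R.from_euler('z',PL[1]).as_matrix()@[-.031,.056,0];p[2]=.048+.008+.019+.06
arm.reach(p,ori(1,PL[1]));print('t',arm.get_t(),arm.get_finger_gap())
press(c,-.031,.056,.056)
E
```

```text
setdown z -0.0001 f 11.33 t 7.575 gap 0.008600611873955527
rib 1103 [ 0.4952 -0.0082] [0.0598 0.0097] 89.2 z 0.0961
wings [(0.14, -0.0398, 4527), (0.06, -0.0399, 4526)]
9.0333
t 10.2583 -0.0002783099389793934
press -0.031 0.056 first 0.005999999999999997 t 16.1417 [(4.5, np.float64(-0.17)), (4.0, np.float64(1.46)), (3.5, np.float64(-0.24)), (3.0, np.float64(0.09)), (2.5, np.float64(0.18)), (2.0, np.float64(-0.09)), (1.5, np.float64(-0.11)), (1.0, np.float64(-0.15)), (0.5, np.float64(-0.55)), (-0.0, np.float64(3.36)), (-0.5, np.float64(10.6)), ('hold', np.float64(10.75)), ('hold', np.float64(10.66)), ('hold', np.float64(10.96))] tcp z 0.0751
```

The press registers, but contact is stiff at about 14 N/mm and the last step overshot to 10.7 N, so I'll use finer steps near contact.

```bash
cat >> h.py <<'E'
def press2(c,dx,dy,zc,start=.001):
    "zc: TCP height at rigid contact"
    M=R.from_euler('z',PL[1]).as_matrix();p=c+M@[dx,dy,0];p[2]=zc
    arm.move_l(p+[0,0,.014],.25,ori(1,PL[1]));f0=arm.get_ft_force()[2];z=start;log=[]
    arm.move_l(p+[0,0,z],.08)
    while z>-.003:
        f=arm.get_ft_force()[2]-f0;log.append((round(z*1e3,2),round(float(f),2)))
        if f>3.2:
            arm.wait(.05);f=arm.get_ft_force()[2]-f0
            if f>3.2: break
        z-=.0005 if z>.0006 else .0002
        arm.move_l(p+[0,0,z],.05)
    for _ in range(3): arm.wait(.1);log.append(('hold',round(float(arm.get_ft_force()[2]-f0),2)))
    print('press',dx,dy,'t',arm.get_t(),log,'tcp z',arm.get_position()[2].round(4))
    arm.move_l(p+[0,0,.014],.1)
E
python3 - <<'E'
from h import *
c=np.load("c.npy")
press2(c,.031,.056,.075)
p=c+[0,0,.06];o=ori(1,PL[1])
arm.move_l(arm.get_position()+np.array([0,0,.06]),.3);arm.let_go();arm.reach(p,o)
print(arm.get_t())
c2=rest("w3")
p=c2.copy();p[2]=.048+.047
arm.move_l(p+[0,0,.02],.2);arm.move_l(p,.08);arm.grasp(60);print('gap',arm.get_finger_gap(),arm.get_t())
arm.move_l(p+[0,0,.07],.25)
arm.reach(GR[0]+[0,0,.13],ori(1,GR[1]));print('t',arm.get_t(),'gap',arm.get_finger_gap())
im,d=optics.snapshot("top");cv2.imwrite("pics/t2.png",im[90:290,200:440].repeat(2,0).repeat(2,1))
im,W=look("w4");np.savez("w4.npz",im=im,W=W)
cv2.imwrite("pics/both4.png",np.hstack([cv2.resize(im,(400,300)),cv2.resize(cv2.imread("pics/t2.png"),(360,300))]))
hsv=cv2.cvtColor(im,cv2.COLOR_BGR2HSV);m=(abs(hsv[...,0].astype(int)-70)<25)&(hsv[...,1]>80)&(W[...,2]>.033)&(W[...,2]<.048)
q=W[m];print(len(q));r=cv2.minAreaRect(q[:,:2].astype(np.float32));print(np.round(r[0],4),np.round(r[1],4),r[2])
E
```

```text
press 0.031 0.056 t 17.75 [(1.0, 0.81), (0.5, 4.46), ('hold', 0.1), ('hold', 0.11), ('hold', 0.29)] tcp z 0.0753
19.5333
rib 1610 [ 0.495  -0.0083] [0.0604 0.0099] 89.7 z 0.0961
wings [(0.1, -0.0399, 6295), (0.16, -0.0399, 6321)]
gap 0.008597344047133292 21.025
t 22.6833 gap 0.008353537930869997
5625
[ 0.3608 -0.3175] [0.2427 0.1732] 15.028642654418945
```

View pics/both4.png

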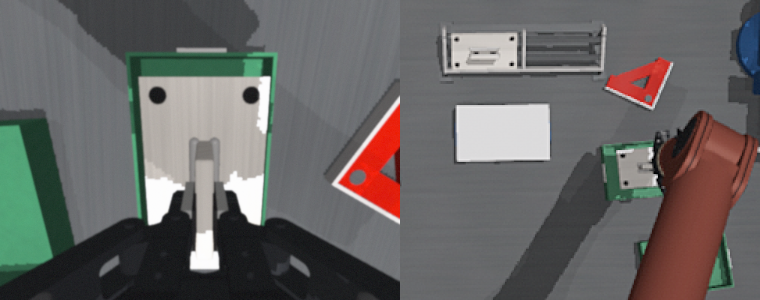

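The picture shows the bracket over the right tray, px (205,100) on the left half. However, the far press only gave a transient spike and the hold read 0.1 N, so it wasn't firm. I'll put the bracket back and press again, this time on settled force readings.

```bash
cat >> h.py <<'E'
def press3(c,dx,dy,zc,start=.0006):
    M=R.from_euler('z',PL[1]).as_matrix();p=c+M@[dx,dy,0];p[2]=zc
    arm.move_l(p+[0,0,.012],.25,ori(1,PL[1]));arm.wait(.08);f0=arm.get_ft_force()[2];z=start;log=[]
    arm.move_l(p+[0,0,z],.08)
    while z>-.003:
        arm.wait(.08);f=arm.get_ft_force()[2]-f0;log.append((round(z*1e3,2),round(float(f),2)))
        if f>3.4: break
        z-=.0003 if f<1 else .00015
        arm.move_l(p+[0,0,z],.05)
    for _ in range(3): arm.wait(.08);log.append(('hold',round(float(arm.get_ft_force()[2]-f0),2)))
    print('press',dx,dy,'t',arm.get_t(),log,'tcp z',arm.get_position()[2].round(4))
    im,d=optics.snapshot("wrist")
    arm.move_l(p+[0,0,.012],.15)
E
python3 - <<'E'
from h import *
o=ori(1,PL[1]);arm.reach(PL[0]+[0,0,.047+.03],o)
setdown(PL[0],o,gap=.0006)
c=PL[0]+[-.0008,0,.048]
arm.grasp(20)
press3(c,-.031,.056,.075)
arm.move_l(arm.get_position()+np.array([0,0,.012]),.2)
press3(c,.031,.056,.075)
print(arm.get_t())
E
```

```text
setdown z -0.0002 f 9.19 t 24.8917 gap 0.008498039397757062
press -0.031 0.056 t 28.6333 [(0.6, -0.18), (0.3, 0.37), (0.0, 4.03), ('hold', 4.22), ('hold', 4.56), ('hold', 5.97)] tcp z 0.0751
press 0.031 0.056 t 30.9583 [(0.6, -1.66), (0.3, 2.44), (0.15, 5.73), ('hold', 5.48), ('hold', 5.72), ('hold', 4.69)] tcp z 0.0752
31.2583
```

Both presses were firm and the bracket sits flat, so it goes in the green tray. I'll refine the tray position from the w4 cloud.

Run:
```python
from h import *
z=np.load("w4.npz");im,W=z['im'],z['W']
hsv=cv2.cvtColor(im,cv2.COLOR_BGR2HSV);M=R.from_euler('z',GR[1]).as_matrix()
m=(abs(hsv[...,0].astype(int)-70)<25)&(hsv[...,1]>80)&(W[...,2]>.03)&(W[...,2]<.045)
D=(W[m]-GR[0])@M;D=D[(abs(D[:,0])<.08)&(D[:,1]>-.05)&(D[:,1]<.11)]
print('x',np.percentile(D[:,0],[.5,99.5]).round(4),'ymax',np.percentile(D[:,1],99.5).round(4))
dx=sum(np.percentile(D[:,0],[.5,99.5]))/2;dy=np.percentile(D[:,1],99.5)-.09
g=GR[0]+M@[np.clip(dx,-.008,.008),np.clip(dy,-.008,.008)/2,0];print('green',g)
c=PL[0]+[-.001,0,0];o=ori(1,PL[1])
arm.move_l(arm.get_position()+np.array([0,0,.05]),.3);arm.let_go();
p=c+[0,0,.047];arm.reach(p+[0,0,.03],o);arm.move_l(p,.12);arm.grasp(60);print('gap',arm.get_finger_gap(),arm.get_t())
arm.move_l(p+[0,0,.06],.25)
og=ori(1,GR[1]);arm.reach(g+[0,0,.047+.055],og)
setdown(g,og,gap=.0006)
print(arm.get_t())
# left bracket
o=ori(1,YR,-np.pi/6);top=.6088*TV-.2341*N+np.array([0,.0295,0])+YR*np.array([-1,0,0])*0
arm.reach(top+.12*N,o);print('t',arm.get_t())
im,W=look("w5")
h=W@N;m=(h>-.2420)&(h<-.225)&(abs(W@TV-.6088)<.03)&(W[...,1]>-.02)&(W[...,1]<.08)
s=W[m];print(len(s),'y',s[:,1].min(),s[:,1].max(),'s',np.percentile(s@TV,[2,50,98]).round(4),'h',np.percentile(s@N,[10,50,90]).round(4))
top=np.median(s@TV)*TV+np.median(s@N)*N;top[1]=(np.percentile(s[:,1],1)+np.percentile(s[:,1],99))/2
print(top,'wings',wings(W,top,TV,N));np.save("top2.npy",top)
im,d=optics.snapshot("top");cv2.imwrite("pics/t5.png",im[90:290,120:440].repeat(2,0).repeat(2,1))
```

```text
x [-0.0626  0.0573] ymax 0.0896
green [ 0.40883529 -0.31742268  0.003     ]
gap 0.008587141812187083 33.8083
setdown z -0.0002 f 9.48 t 36.4917 gap 0.008626225452329425
37.5833
t 39.075
1004 y 0.0003343074664322876 0.06025144270498766 s [0.6043 0.6093 0.6141] h [-0.2363 -0.2352 -0.2344]
[0.64526162 0.03069337 0.10091917] wings [(3.82, -0.0381, 4183), (4.34, -0.0382, 4156)]
```

View pics/t5.png

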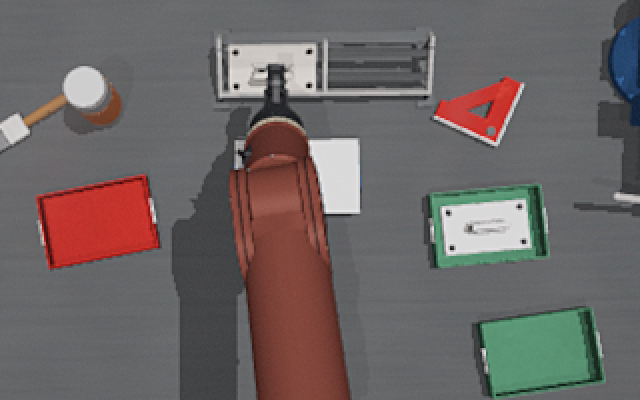

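Bracket 1 lies centred in the chosen green tray at px (488,227). Bracket 2's wings slope up about 4° each, which means it's warped. The press test will confirm.

Run:
```python
from h import *
top=np.load("top2.npy");o=ori(1,YR,-np.pi/6);p=top-.001*N
arm.move_l(p+.02*N,.25,o);arm.move_l(p,.1)
arm.grasp(60);print('gap',arm.get_finger_gap(),arm.get_t())
arm.move_l(p+.1*N,.2)
oo=ori(1,PL[1]);arm.reach(PL[0]+[0,0,.047+.03],oo)
setdown(PL[0],oo,gap=.0006)
c=rest("w6");print(arm.get_t())
arm.grasp(20)
c=PL[0]+[-.001,0,.048]
press3(c,-.031,.056,.075)
print(arm.get_t())
```

```text
gap 0.00877089377316007 40.9417
setdown z -0.0002 f 10.84 t 43.125 gap 0.008704432976767791
rib 1691 [ 0.4925 -0.0085] [0.0601 0.0104] 89.6 z 0.0958
wings [(0.08, -0.0396, 6545), (7.92, -0.0368, 6785)]
44.2667
press -0.031 0.056 t 46.9167 [(0.6, -0.37), (0.3, -0.25), (0.0, 4.62), ('hold', 5.65), ('hold', 5.45), ('hold', 6.12)] tcp z 0.0751
47.2167
```

It leans to the near side, with the far wing up 7.9°. Next is the far press, measuring while it's held down.

```bash
sed -i 's/    im,d=optics.snapshot("wrist")$/    im,W=look("press");m=(abs(W[...,2]-.059)<.009)\&(abs(W[...,1]-c[1])<.05)\&(abs(abs(W[...,0]-c[0])-.033)<.005);s=W[...,0]>c[0];print("edge z near,far",np.median(W[m\&~s][:,2]),np.median(W[m\&s][:,2]))/' h.py
python3 - <<'E'
from h import *
c=PL[0]+[-.001,0,.048]
arm.move_l(arm.get_position()+np.array([0,0,.012]),.2)
press3(c,.031,.056,.075,start=.0009)
print(arm.get_t())
E
```

```text
press 0.031 0.056 t 49.575 [(0.9, -0.19), (0.6, -0.62), (0.3, -0.09), (0.0, 4.19), ('hold', 5.07), ('hold', 4.68), ('hold', 5.02)] tcp z 0.0752
edge z near,far 0.06128798095678073 0.056178119311984284
49.875
```

It rocked: under the far press the near edge rose to 61 mm. Bracket 2 goes to the red tray.

Run:
```python
from h import *
o=ori(1,PL[1]);c=PL[0]+[-.001,0,0]
arm.move_l(arm.get_position()+np.array([0,0,.05]),.3);arm.let_go()
p=c+[0,0,.047];arm.reach(p+[0,0,.05],o);r=rest("w7")
p[1]=r[1];
arm.move_l(p,.12);arm.grasp(60);print('gap',arm.get_finger_gap(),arm.get_t())
arm.move_l(p+[0,0,.06],.25)
og=ori(1,RD[1]);arm.reach(RD[0]+[0,0,.13],og);print('t',arm.get_t(),arm.get_finger_gap())
im,W=look("w8");np.savez("w8.npz",im=im,W=W)
hsv=cv2.cvtColor(im,cv2.COLOR_BGR2HSV);M=R.from_euler('z',RD[1]).as_matrix()
m=((hsv[...,0]<10)|(hsv[...,0]>170))&(hsv[...,1]>100)&(W[...,2]>.03)&(W[...,2]<.045)
D=(W[m]-RD[0])@M;D=D[(abs(D[:,0])<.08)&(D[:,1]>-.05)&(D[:,1]<.12)]
print('x',np.percentile(D[:,0],[.5,99.5]).round(4),'ymax',np.percentile(D[:,1],99.5).round(4))
for sg in(-1,1):
    e=D[(sg*D[:,0]>.045)];print(sg,np.polyfit(e[:,1],e[:,0],1).round(4),len(e))
```

```text
rib 1816 [ 0.4922 -0.0086] [0.0605 0.01  ] 89.6 z 0.0958
wings [(0.06, -0.0396, 6831), (7.82, -0.0368, 7161)]
gap 0.00861092946653987 52.6417
t 54.3 0.008919619978018765
x [-0.0637  0.0565] ymax 0.0898
-1 [ 0.0261 -0.0615] 1871
1 [-0.013   0.0548] 1143
```

View pics/w8.png

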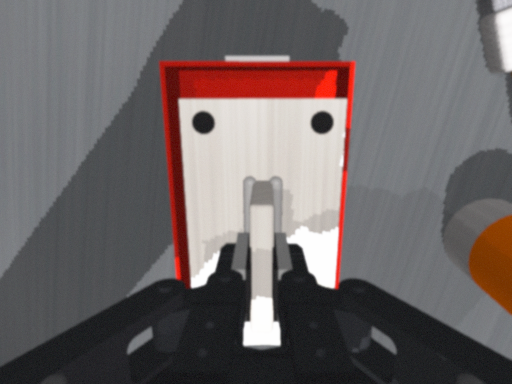

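The bracket is over the red tray, with the tray walls at px 170 and 345. The tray centre is 3.6 mm nearer than I had it. Set down and check.

Run:
```python
from h import *
og=ori(1,RD[1]);g=RD[0]+R.from_euler('z',RD[1]).as_matrix()@[-.0036,0,0]
arm.move_l(g+[0,0,.08],.2,og)
setdown(g,og,gap=.0006)
arm.reach(arm.get_position()+np.array([-.02,-.18,.12]),ori(1,.0));print(arm.get_t())
im,d=optics.snapshot("top");cv2.imwrite("pics/t9.png",im[90:290,90:440].repeat(2,0).repeat(2,1))
```

```text
setdown z -0.0002 f 8.76 t 55.6667 gap 0.008367483503477881
57.6333
```

View pics/t9.png

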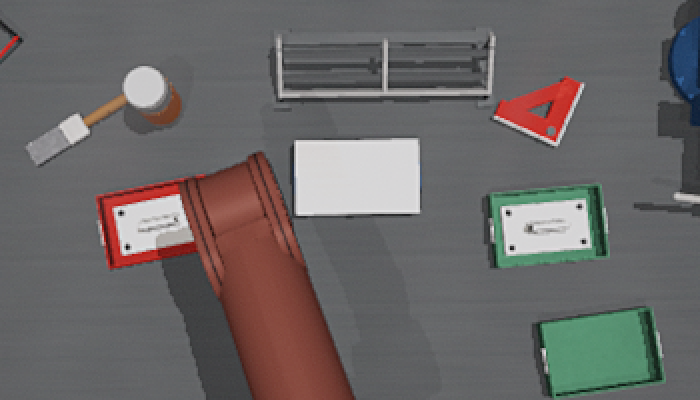

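The sound bracket lies in the green tray at (545,227) and the warped one in the red tray at (150,225). The bystanders haven't moved and the arm is clear.

```bash
python3 -c "
from rig import arm
print(arm.job_done())"
```

```text
the job is handed in; nothing more can be done
None
```

I tested both brackets and handed the job in at about 58 s: the right-hand one sits flat and is in the green tray, and the left-hand one rocks and is in the red tray. One early press on the sound bracket reached about 11 N, over the 6 N guide, and another didn't hold, so I put that bracket back on the plate and redid both presses at about 4 to 6 N.

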